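Turn the trolley wheel until its valve is at the top

TASK

The trolley wheel on the sloping bench stand is to be pumped up: turn it by pushing its spokes round with the fingertips, one after another, until the valve stem stands at twelve o'clock, at the highest point of the sloping wheel and straight up from the axle. Push gently without gripping or spinning the wheel, never push on the valve stem itself, and leave the other things on the bench where they are. At the end the wheel stands still and the hand is clear of it.

Things in the scene. Friction and masses are not known exactly. Their poses are not given: they have to be found in the camera images.
- stand: Fixed stand: dark base plate 210 x 200 x 12 mm, green post and spindle behind the wheel (30 mm or more behind its plane). Origin on the bench below the wheel's centre; x level, away from the wheel's open front; y left as seen from the front; z up. The wheel leans back 50 deg: its axis to the front is (-0.643, 0, 0.766), from centre to twelve o'clock is (0.766, 0, 0.643) in this frame.
- axle (a point): Centre of the wheel, on its axis in the middle plane of the spokes, 150 mm above the bench. The hub round it is 46 mm in diameter and reaches 22 mm in front of this plane.
- wheel (a joint): Turn of the wheel, rad: 0 (or whole turns) with the valve at twelve o'clock; grows counter-clockwise seen from the open front (pi/2: valve at nine o'clock, the stand's +y). Turns either way, no stops in reach; bearing friction 0.35 N m, so it stops at once and stays where it is left. Starts with the valve in the lower part of the wheel.
- spokes: Five straight aluminium spokes, 14 mm wide, 10 mm thick, from the hub (radius 23 mm) to the rim (inner radius 108 mm), at 36, 108, 180, 252 and 324 degrees from the valve, which stands midway between two. The gaps between are open. Origin at the wheel's centre, x axis towards the valve, z axis out to the open front.
- tyre: The black rubber tyre, 300 mm outer diameter, round section 36 mm. Origin at the wheel's centre, same axes as the spokes.
- valve: The valve stem, a black rubber stem 10 mm in diameter with a brass end, 32 mm long in all, standing on the inside of the rim and pointing at the hub. Origin at its root, 110 mm from the wheel's centre; x axis points away from the hub.
- valve_mid (a point): The middle of the valve stem, 95 mm from the wheel's centre.
- spanner: Loose steel spanner, 170 mm long, lying on the bench beside the stand.
- driver: Loose screwdriver, 180 mm long, lying beside the stand.
- tin: Loose tin, 68 mm in diameter, 70 mm high, standing behind the stand.
- offcut: Loose hardwood offcut 70 x 110 x 35 mm, behind the stand.
- jar: Loose small jar, 56 mm in diameter, 75 mm high, behind the stand.
- lever: Loose black tyre lever, 110 mm long, 12 mm high, lying beside the base plate.
- bearing: Loose bearing ring, 40 mm in diameter, 12 mm high, lying on the base plate of the stand, under the wheel.

How it is judged:
By the outcome, as a careful person would: the job done as asked, in the order asked, and still so for the second after the job is handed in, with the robot touching nothing.
It also fails if it takes over 54 s, if anything falls off the work surface, if the arm or the gripper's body presses on something with over 40 N, if the wrist force passes 120 N, or if a joint passes its speed limit or range.

ROBOT

A 6-joint arm with a two-finger parallel gripper is mounted at the origin on the work surface. World frame = base frame: x ahead of the robot, y to its left, z up, the work surface at z = 0. Lengths are in m, angles in rad, forces in N, time in s.
With the tool pointing down it reaches from about 0.35 to 0.775 m from the base axis. Payload 7.3 kg.
Tool frame: the origin (TCP) lies at the very end of the fingers, on their centre line; the grasp point (between the pads) lies 19 mm behind it; z points along the fingers, y is the line along which they close (so a half turn about z gives the same grasp; the last joint's range is limited). The gripper opens to 92 mm and grips with 3 to 60 N. Pads are 19 mm wide; open, the fingers measure 130 mm over their backs; the gripper's body (75 mm by 190 mm) begins 47 mm behind the grasp point.
Start: joints at [-1.341, 0.342, 1.524, -0, 1.275, -0.146], TCP at [0.193, -0.488, 0.227] pointing down, gripper open.
Joint ranges: [-2.53, 2.53], [-0.77, 2.02], [0.04, 2.7], [-1, 4.14], [0.28, 2.66], [-3.11, 3.11]. Speed limits (rad/s): [2.57, 2.57, 3.14, 3.14, 3.14, 3.14].

INTERFACE

Orientations are given as [roll, pitch, yaw] about the fixed x, y, z axes, in that order (R = Rz(yaw) Ry(pitch) Rx(roll)).
In Python, from cell import * gives the robot as it stands.
- The arm moves only by the tool step_arm, never from a script. Its argument "commands" is a list of rows, each a list of 7 numbers: the opening, from 0 (shut) to 1 (fully open), then the shift along the world's x, y, z in cm, then the turn, a rotation vector about the world's x, y, z in rad. A call has 1 to 5 rows; each row is the pose to reach, as a shift and turn from the pose commanded when the call began; what a row does not reach only later rows make up. A row lasts 1/12 s, in which the tool goes at most 41.7 mm and 7.16 degrees, less where a joint would pass 70% of its speed; a pose out of reach is approached as far as the arm can. A call with a gripper value outside its range is refused whole. The fingers move at their own pace and stop on an object; "grip_force" is the grip in N (left out, the last holds). Time passes only in rows, so rows that repeat a pose let the fingers close. It gives the time, the measured TCP pose, the force, the opening and the grip force at its end, in the units of the state.
- observe(): the state, without advancing time (a new reading comes with each control period).
- read_camera(name): name is "scene" or "side" or "wrist"; returns the picture (480x640x3 uint8, red, green, blue); there is no depth.
- camera_model(name): a dict with "vfov" (degrees; the focal length in pixels is half the picture's height over the tangent of half this angle, whatever the lens; pixels are square), "cx", "cy" (the principal point, pixels), "world_to_cam" (4x4, takes a point from world to camera coordinates). Camera axes: x right, y up, looking along -z (the intrinsics and any distortion apply to the point x, -y, -z); pixel columns grow to the right and rows downward; lengths in m; the calibration is good to about 2 mm. A picture is of the moment at which its call begins: read the wrist's pose just before it. camera_model takes no time and is no camera call; for the wrist camera it gives the pose at the moment of the call.
- hand_in(): hands the job in; it is judged then, once.
The state is a dict: "time": time; "qpos": joint angles; "qvel": joint speeds; "joint_efforts": joint torques, N m; "tool_pos": TCP position; "tool_rot": TCP orientation; "contact_force": force on the tool from outside, world axes, zero at the start; "torque": the same for the moment, N m; "opening": finger opening in m; "grip_force": force on a finger pad.
Only numpy, scipy, OpenCV 4.12 (cv2) and the standard library are available. Lean on these libraries where they do the work, as an engineer would, in place of code of your own. Each camera call takes 0.05 s, during which the arm holds its last target. There are 200 camera calls.

## Working session

There is one attempt and no reset: what is moved stays moved. The work goes in short steps, Python scripts to look and compute and a tool call to move; the robot and the scene stay as the last step left them, time stands still between calls to the robot, and variables do not carry over. Pictures are saved under pics/ and viewed, at most 10 in all, crops included, and the job is handed in when it is done.

Besides the shell and the picture viewer there is one more tool, called after "Call:" by a JSON object that holds its "name" and its "arguments". step_arm: Moves the arm, as the interface text tells. Its arguments: {"type":"object","properties":{"commands":{"type":"array"},"grip_force":{"type":"number"}},"required":["commands"]}

```bash
mkdir -p pics; ls; python3 - <<'E'
from cell import *
import cv2,numpy as np
for n in ("scene","side"):
    cv2.imwrite(f"pics/{n}0.png",read_camera(n)[:,:,::-1])
    m=camera_model(n);print(n,{k:(np.round(v,4).tolist() if k=="world_to_cam" else v) for k,v in m.items()})
print(observe())
E
```

```text
pics
scene {'vfov': 48.42183456931065, 'cx': 324.600944808288, 'cy': 241.4077056542015, 'world_to_cam': [[0.4309, 0.9024, 0.0071, -0.3294], [-0.624, 0.2923, 0.7247, 0.2756], [0.6519, -0.3166, 0.6891, -1.4611], [0.0, 0.0, 0.0, 1.0]]}
side {'vfov': 53.10345343622316, 'cx': 317.8994696617352, 'cy': 239.2716994435536, 'world_to_cam': [[-0.9938, -0.1104, 0.0118, 0.632], [0.0812, -0.6502, 0.7554, -0.1192], [-0.0757, 0.7517, 0.6551, -1.2022], [0.0, 0.0, 0.0, 1.0]]}
{'time': 0.1, 'qpos': array([-1.34101682e+00,  3.42672820e-01,  1.52491141e+00,  1.22082902e-05,
        1.27539878e+00, -1.45986930e-01]), 'qvel': array([ 0.00027069, -0.00206716, -0.0025308 ,  0.00014488,  0.00077973,
        0.00097279]), 'joint_efforts': array([ 1.87231242e-03, -4.32004416e+01, -2.44693691e+01,  7.19974469e-02,
        5.25837368e-02, -5.62705270e-05]), 'tool_pos': array([ 0.19261567, -0.48800483,  0.22610771]), 'tool_rot': array([-3.14021878e+00, -2.13804122e-04,  3.75762732e-01]), 'contact_force': array([-0.22996489, -0.17921245,  0.15564381]), 'torque': array([-0.00335156,  0.06489087,  0.02690883]), 'grip_force': 0.0, 'opening': 0.09195491247449518}
```

View pics/scene0.png

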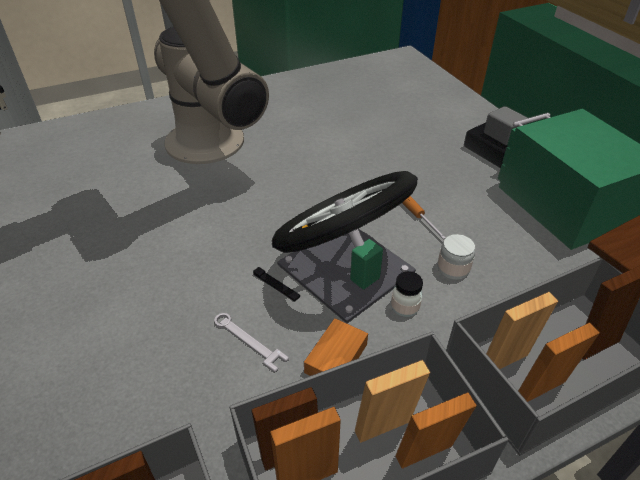

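View pics/side0.png

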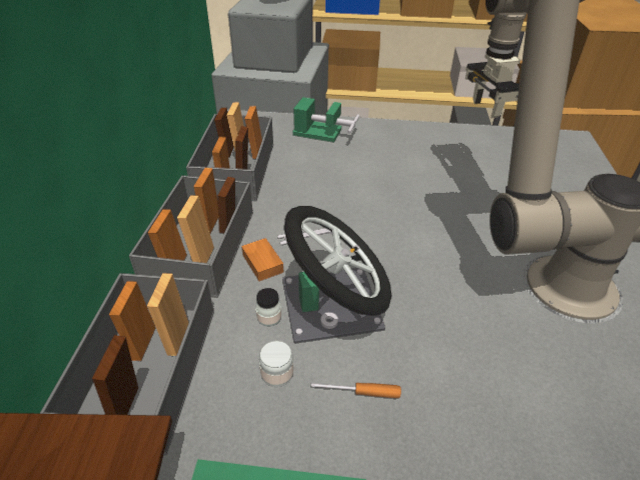

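The scene picture shows the wheel at about (345,210), its open front facing the robot. In the side picture the wheel centre is near (337,260), and a dark and brass valve seems to be at about (352,250). I'll enlarge both.

```bash
python3 - <<'E'
import cv2
a=cv2.imread("pics/side0.png")[190:350,260:420];b=cv2.imread("pics/scene0.png")[160:330,255:425]
cv2.imwrite("pics/side0c.png",cv2.resize(a,(600,600),interpolation=cv2.INTER_CUBIC))
cv2.imwrite("pics/scene0c.png",cv2.resize(b,(600,600),interpolation=cv2.INTER_CUBIC))
E
```

```text
(no output)
```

View pics/side0c.png

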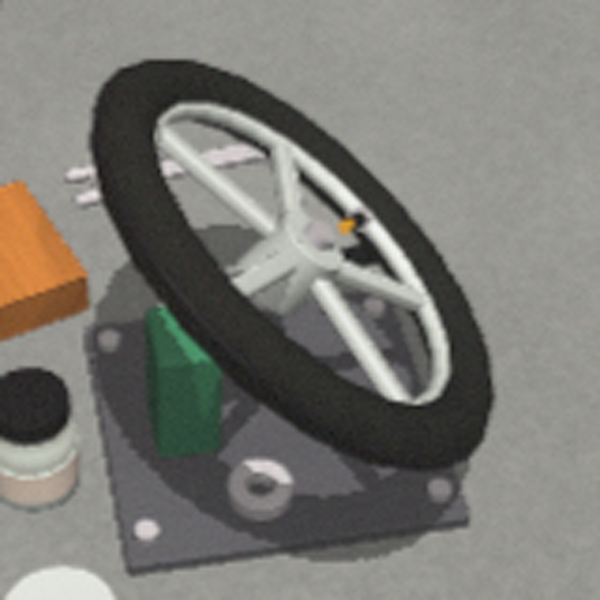

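View pics/scene0c.png

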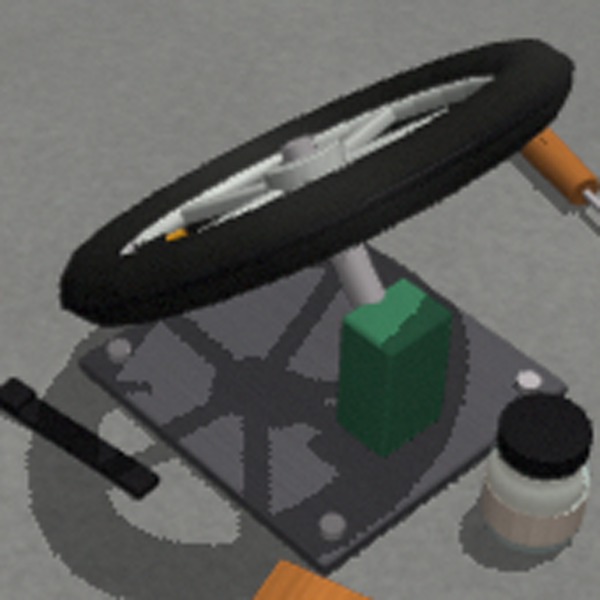

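```bash
cat > h.py <<'E'
import numpy as np
from cell import *
from scipy.optimize import least_squares
def proj(P,m):
    P=np.atleast_2d(P);W=m["world_to_cam"];c=P@W[:3,:3].T+W[:3,3]
    f=240/np.tan(np.radians(m["vfov"])/2)
    return np.c_[m["cx"]+f*c[:,0]/-c[:,2], m["cy"]-f*c[:,1]/-c[:,2]]
def frame(x,y,yaw):
    c,s=np.cos(yaw),np.sin(yaw);Rz=np.array([[c,-s,0],[s,c,0],[0,0,1]])
    ax=Rz@[-.643,0,.766];up=Rz@[.766,0,.643];left=Rz@[0,1,0]
    return np.array([x,y,.15]),up,left,ax
def wp(F,r,ang,h=0):
    o,u,l,a=F;return o+r*(np.cos(ang)*u+np.sin(ang)*l)+h*a
E
cat > fit.py <<'E'
from h import *
M={n:camera_model(n) for n in("scene","side")}
side=lambda p:np.array([260,190])+np.array(p)*160/600
sc=lambda p:np.array([255,160])+np.array(p)*170/600
t,p=np.meshgrid(np.linspace(0,2*np.pi,120),np.linspace(0,2*np.pi,24))
t=t.ravel();p=p.ravel()
def tor(F): return np.array([wp(F,.132+.018*np.cos(b),a,.018*np.sin(b)) for a,b in zip(t,p)])
def ext(q): return np.r_[q.min(0),q.max(0)]
ms=np.r_[side((93,58)),side((493,467))];mc=np.r_[sc((61,38)),sc((574,326))]
def res(v):
    T=tor(frame(*v));return np.r_[ext(proj(T,M["side"]))-ms,ext(proj(T,M["scene"]))-mc]
r=least_squares(res,[.55,0,0],diff_step=1e-4,x_scale=[.01,.01,.05]);print(r.x,r.fun.round(1))
F=frame(*r.x)
s=least_squares(lambda a:np.r_[(proj(wp(F,.080,a[0]),M["side"])-side((346,227))).ravel(),(proj(wp(F,.080,a[0]),M["scene"])-sc((176,235))).ravel(),(proj(wp(F,.110,a[0]),M["side"])-side((364,218))).ravel()],[-2.3])
print(s.x,np.degrees(s.x),s.fun.round(1))
inv=lambda q:((np.array(q)-[260,190])*600/160).round()
for k in range(5): print(inv(proj(wp(F,.105,s.x[0]+np.radians(36+72*k)),M["side"])[0]))
print('hub',inv(proj(wp(F,0,0,.022),M["side"])[0]))
E
python3 fit.py
```

```text
[0.57723238 0.12657496 0.30356567] [-2.   0.2 -0.3  1.5 -0.9 -1.2 -1.2 -0.4]
[-2.37265687] [-135.9432249] [-1.   0.8  1.1 -0.9 -1.5  0.9]
[280. 156.]
[161. 138.]
[225. 295.]
[393. 400.]
[411. 302.]
hub [321. 231.]
```

```bash
cat >> fit.py <<'E'
sp=[((285,148),36),((163,130),108),((405,396),252),((427,301),324)]
def res2(v):
    F=frame(*v[:3]);o=[.5*res(v[:3])]
    o+=[proj(wp(F,.106,v[3]+np.radians(d)),M["side"])[0]-side(q) for q,d in sp]
    o+=[proj(wp(F,.080,v[3]),M["side"])[0]-side((346,227)),proj(wp(F,.080,v[3]),M["scene"])[0]-sc((176,235))]
    return np.concatenate(o)
r=least_squares(res2,[*r.x,s.x[0]],diff_step=1e-4,x_scale=[.01,.01,.05,.05]);print(r.x,np.degrees(r.x[3]),r.fun.round(1))
E
cat > plan.py <<'E'
# python3 plan.py x y yaw  r phi_deg h ... : rows from measured pose to waypoints
from h import *
from scipy.spatial.transform import Rotation as R
def tgt(F,r,phi,h):
    o,u,l,a=F;a0=np.radians(phi);y=-(np.cos(a0)*u+np.sin(a0)*l);z=-a
    return wp(F,r,a0,h),R.from_matrix(np.c_[np.cross(y,z),y,z])
def rel(P0,P):
    return np.r_[(P[0]-P0[0])*100,(P[1]*P0[1].inv()).as_rotvec()]
def cur():
    s=observe();return s["tool_pos"],R.from_euler("xyz",s["tool_rot"])
E
python3 fit.py
```

```text
[0.57723238 0.12657496 0.30356567] [-2.   0.2 -0.3  1.5 -0.9 -1.2 -1.2 -0.4]
[-2.37265687] [-135.9432249] [-1.   0.8  1.1 -0.9 -1.5  0.9]
[280. 156.]
[161. 138.]
[225. 295.]
[393. 400.]
[411. 302.]
hub [321. 231.]
[ 0.5741358   0.12371144  0.31487092 -2.37958958] -136.3404398852211 [-0.2 -0.1  0.6  0.2 -1.4 -1.1 -1.8 -0.3 -0.2  1.4  0.6  1.2 -1.1  0.4
 -2.6 -0.3  0.3  0.2 -0.8 -1.3]
```

```bash
python3 - <<'E'
from plan import *
F=frame(.574,.124,.315)
c=cur()
for a in [(.0,40,.2),(.075,14,.10),(.075,14,-.01),(.075,100,-.01)]:
    t=tgt(F,*a);print(a,t[0].round(3),rel(c,t).round(2), np.linalg.norm(rel(c,t)[3:]))
m=camera_model("wrist");W=m["world_to_cam"];cp=-W[:3,:3].T@W[:3,3]
print(c[1].inv().apply(cp-c[0]).round(3),c[1].inv().apply(-W[2,:3]).round(2),m["vfov"])
E
```

```text
(0.0, 40, 0.2) [0.452 0.084 0.303] [25.91 57.22  7.71  0.51 -0.51 -0.89] 1.1496756760761289
(0.075, 14, 0.1) [0.56  0.139 0.273] [36.76 62.66  4.73  0.64 -0.4  -1.33] 1.5261673613312996
(0.075, 14, -0.01) [0.627 0.161 0.189] [43.49 64.85 -3.7   0.64 -0.4  -1.33] 1.5261673613312996
(0.075, 100, -0.01) [0.548 0.193 0.134] [35.51 68.11 -9.21  0.18 -0.68  0.11] 0.7071085224497312
[ 0.083  0.001 -0.158] [-0.31 -0.    0.95] 61.886691975023986
```

Call:
{"name": "step_arm", "arguments": {"commands": [[0,16,10,8,0.2,-0.2,-0.35],[0,16,10,8,0.2,-0.2,-0.35],[0,16,10,8,0.2,-0.2,-0.35],[0,16,10,8,0.2,-0.2,-0.35],[0,16,10,8,0.2,-0.2,-0.35]], "grip_force": 5}}

```text
time: 0.52
tool_pos: [0.3531, -0.3879, 0.3067]
tool_rot: [-2.979, -0.234, -0.002]
contact_force: [0.6, -1.2, 0.1]
opening: 0.0633
grip_force: 0.0
```

```bash
cat > go.py <<'E'
import sys
from plan import *
F=frame(.574,.124,.315)
v=list(map(float,sys.argv[1:]))
c=cur()
for i in range(0,len(v),3): print(v[i:i+3],rel(c,tgt(F,*v[i:i+3])).round(3).tolist())
s=observe();print(s["time"],s["opening"],s["qpos"].round(2),s["contact_force"].round(1))
E
python3 go.py 0 40 .2
```

```text
[0.0, 40.0, 0.2] [9.866, 47.204, -0.354, 0.305, -0.312, -0.539]
0.5167 0.06329628403524627 [-1.15  0.29  1.41  0.28  1.5   0.37] [ 0.6 -1.2  0.1]
```

Call:
{"name": "step_arm", "arguments": {"commands": [[0,4,20,0,0.15,-0.15,-0.27],[0,4,20,0,0.15,-0.15,-0.27],[0,4,20,0,0.15,-0.15,-0.27],[0,4,20,0,0.15,-0.15,-0.27],[0,4,20,0,0.15,-0.15,-0.27]]}}

```text
time: 0.93
tool_pos: [0.392, -0.1862, 0.3061]
tool_rot: [-2.803, -0.357, -0.321]
contact_force: [1.4, -0.3, 0.0]
opening: 0.0296
grip_force: 0.0
```

Call:
{"name": "step_arm", "arguments": {"commands": [[0,5.9,20,0,0.15,-0.16,-0.27],[0,5.9,20,0,0.15,-0.16,-0.27],[0,5.9,20,0,0.15,-0.16,-0.27],[0,5.9,20,0,0.15,-0.16,-0.27],[0,5.9,20,0,0.15,-0.16,-0.27]]}}

```text
time: 1.35
tool_pos: [0.4501, 0.0108, 0.3064]
tool_rot: [-2.579, -0.427, -0.679]
contact_force: [0.3, -0.7, -0.5]
opening: 0.001
grip_force: 0.0
```

```bash
python3 go.py 0 40 .2; python3 go.py 0.02 30 .15
```

```text
[0.0, 40.0, 0.2] [0.163, 7.338, -0.321, 0.007, -0.004, -0.002]
1.35 0.0009748141433643996 [-0.49 -0.18  2.09  0.67  0.83  1.27] [ 0.3 -0.7 -0.5]
[0.02, 30.0, 0.15] [4.172, 9.696, -3.037, 0.113, 0.03, -0.136]
1.35 0.0009748141433643996 [-0.49 -0.18  2.09  0.67  0.83  1.27] [ 0.3 -0.7 -0.5]
```

Call:
{"name": "step_arm", "arguments": {"commands": [[0,0.2,7.3,-0.3,0,0,0],[0,0.2,7.3,-0.3,0,0,0],[0,0.2,7.3,-0.3,0,0,0]]}}

```text
time: 1.6
tool_pos: [0.4509, 0.0894, 0.3031]
tool_rot: [-2.579, -0.425, -0.665]
contact_force: [-0.7, -0.1, -0.7]
opening: 0.0007
grip_force: 0.0
```

```bash
cat > look.py <<'E'
import sys,cv2
from h import *
n=sys.argv[1];m=camera_model("wrist");im=read_camera("wrist");cv2.imwrite(f"pics/{n}.png",im[:,:,::-1]);np.save(f"pics/{n}.npy",m)
F=frame(.574,.124,.315)
inm=proj(F[0],m)[0];print("centre",inm, "hub front",proj(wp(F,0,0,.022),m)[0])
for d in range(0,360,30): print(d,proj(wp(F,.105,np.radians(d)),m)[0].round(),end=' ')
E
python3 look.py w1; python3 go.py .075 14 .06
```

```text
centre [315.16108744 204.34865936] hub front [315.34338982 210.17600627]
0 [223. 126.] 30 [200. 183.] 60 [210. 240.] 90 [245. 284.] 120 [295. 306.] 150 [350. 302.] 180 [397. 274.] 210 [426. 225.] 240 [427. 166.] 270 [396. 113.] 300 [339.  83.] 330 [274.  88.] [0.075, 14.0, 0.06] [13.312, 5.981, -6.048, 0.283, 0.085, -0.363]
1.65 0.0007338941768311637 [-0.21 -0.18  2.1   0.54  0.68  1.57] [ 0.3 -0.8 -0.8]
```

View pics/w1.png

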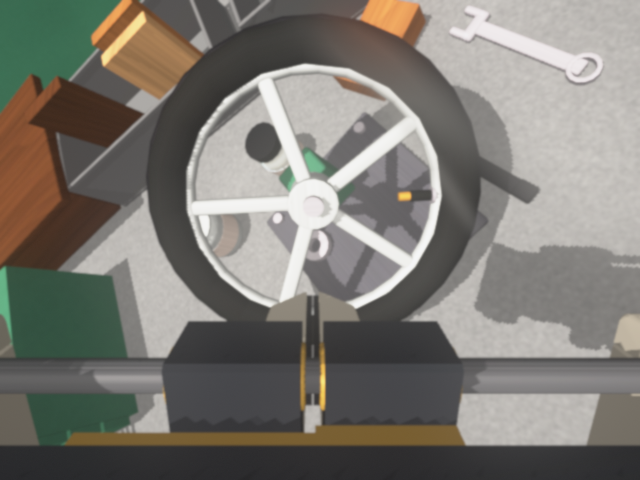

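The wrist picture shows the hub at (313,206), where I predicted (315,210). The valve runs from (399,196) to (437,195), and the spoke ends are at (266,80), (193,208), (286,300), (408,262) and (413,122). That agrees with the fit, with the valve at about -136°. I'll move in over the gap between the spokes at -28° and 44°.

Call:
{"name": "step_arm", "arguments": {"commands": [[0,13.3,6,-6,0.28,0.09,-0.36],[0,13.3,6,-6,0.28,0.09,-0.36],[0,13.3,6,-6,0.28,0.09,-0.36],[0,13.3,6,-6,0.28,0.09,-0.36],[0,13.3,6,-6,0.28,0.09,-0.36]]}}

```text
time: 2.07
tool_pos: [0.5891, 0.1415, 0.2394]
tool_rot: [-2.47, -0.151, -1.076]
contact_force: [-0.2, -0.3, -0.2]
opening: 0.0003
grip_force: 0.0
```

```bash
python3 go.py .075 14 .06 .075 14 .02 .075 14 -.012
```

```text
[0.075, 14.0, 0.06] [-0.438, 0.504, 0.334, 0.001, -0.013, 0.011]
[0.075, 14.0, 0.02] [2.007, 1.301, -2.73, 0.001, -0.013, 0.011]
[0.075, 14.0, -0.012] [3.964, 1.938, -5.181, 0.001, -0.013, 0.011]
2.0667 0.0002973680930888784 [0.01 0.19 1.92 0.48 0.41 2.22] [-0.2 -0.3 -0.2]
```

Call:
{"name": "step_arm", "arguments": {"commands": [[0,0.6,0.4,-0.9,0,0,0],[0,1.9,0.7,-2.5,0,0,0],[0,3.2,1.1,-4.0,0,0,0],[0,4.2,1.5,-5.3,0,0,0],[0,4.2,1.5,-5.3,0,0,0]]}}

```text
time: 2.48
tool_pos: [0.6279, 0.1555, 0.188]
tool_rot: [-2.469, -0.155, -1.072]
contact_force: [-0.7, -0.5, -0.4]
opening: 0.0003
grip_force: 0.0
```

```bash
python3 go.py .075 14 -.012 .075 18 -.012  .075 22 -.012 .075 26 -.012  .075 30 -.012  .075 34 -.012
```

```text
[0.075, 14.0, -0.012] [0.082, 0.542, -0.041, 0.004, -0.01, 0.007]
[0.075, 18.0, -0.012] [-0.179, 0.987, -0.134, -0.038, -0.024, 0.061]
[0.075, 22.0, -0.012] [-0.461, 1.412, -0.249, -0.081, -0.037, 0.114]
[0.075, 26.0, -0.012] [-0.765, 1.816, -0.386, -0.123, -0.051, 0.168]
[0.075, 30.0, -0.012] [-1.087, 2.197, -0.544, -0.165, -0.065, 0.222]
[0.075, 34.0, -0.012] [-1.426, 2.553, -0.722, -0.208, -0.078, 0.275]
2.4833 0.00032354747521261723 [0.04 0.33 1.89 0.6  0.3  2.11] [-0.7 -0.5 -0.4]
```

Call:
{"name": "step_arm", "arguments": {"commands": [[0,-0.2,1.0,-0.1,-0.04,-0.02,0.06],[0,-0.5,1.4,-0.2,-0.08,-0.04,0.11],[0,-0.8,1.8,-0.4,-0.12,-0.05,0.17],[0,-1.1,2.2,-0.5,-0.165,-0.065,0.22],[0,-1.4,2.6,-0.7,-0.21,-0.08,0.275]]}}

```text
time: 2.9
tool_pos: [0.616, 0.1794, 0.1919]
tool_rot: [-2.539, -0.364, -0.769]
contact_force: [0.1, -0.8, 0.7]
opening: 0.0009
grip_force: 0.7
```

```bash
python3 go.py .075 34 -.012 .075 38 -.012  .075 42 -.012 .075 46 -.012  .075 50 -.012  .075 54 -.012
```

```text
[0.075, 34.0, -0.012] [-0.237, 0.166, -1.114, 0.0, -0.006, -0.008]
[0.075, 38.0, -0.012] [-0.593, 0.496, -1.312, -0.042, -0.02, 0.045]
[0.075, 42.0, -0.012] [-0.962, 0.797, -1.528, -0.085, -0.034, 0.099]
[0.075, 46.0, -0.012] [-1.344, 1.069, -1.762, -0.127, -0.048, 0.152]
[0.075, 50.0, -0.012] [-1.735, 1.31, -2.012, -0.169, -0.062, 0.206]
[0.075, 54.0, -0.012] [-2.136, 1.518, -2.277, -0.212, -0.077, 0.26]
2.9 0.0008788048797501074 [0.09 0.32 1.9  0.56 0.28 1.82] [ 0.1 -0.8  0.7]
```

```bash
python3 - <<'E'
s=open('plan.py').read()
s=s.replace("def tgt(F,r,phi,h):","def tgt(F,r,phi,h,t=.22):").replace("z=-a\n","z=-a*np.cos(t)-u*np.sin(t);y-=z*(y@z);y/=np.linalg.norm(y)\n")
open('plan.py','w').write(s)
E
python3 go.py .075 32 -.010 .075 34 -.01 .075 38 -.010
```

```text
[0.075, 32.0, -0.01] [-0.188, -0.049, -0.869, -0.056, 0.207, -0.028]
[0.075, 34.0, -0.01] [-0.36, 0.126, -0.96, -0.075, 0.201, 0.001]
[0.075, 38.0, -0.01] [-0.715, 0.456, -1.158, -0.112, 0.188, 0.06]
2.9 0.0008788048797501074 [0.09 0.32 1.9  0.56 0.28 1.82] [ 0.1 -0.8  0.7]
```

Call:
{"name": "step_arm", "arguments": {"commands": [[0,-0.2,0,-0.3,-0.03,0.1,-0.01],[0,-0.2,0.1,-0.6,-0.07,0.2,0],[0,-0.3,0.1,-0.9,-0.07,0.2,0],[0,-0.3,0.1,-0.9,-0.07,0.2,0]]}}

```text
time: 3.23
tool_pos: [0.6147, 0.1805, 0.1838]
tool_rot: [-2.733, -0.262, -0.711]
contact_force: [-0.8, -0.1, -1.4]
opening: 0.0006
grip_force: 0.0
```

```bash
python3 go.py .075 34 -.01 .075 38 -.01  .075 42 -.01 .075 46 -.01  .075 50 -.01  .075 54 -.01; python3 look.py w2
```

```text
[0.075, 34.0, -0.01] [-0.226, 0.012, -0.151, -0.006, 0.002, 0.004]
[0.075, 38.0, -0.01] [-0.581, 0.342, -0.349, -0.037, -0.009, 0.067]
[0.075, 42.0, -0.01] [-0.95, 0.643, -0.565, -0.067, -0.019, 0.129]
[0.075, 46.0, -0.01] [-1.332, 0.915, -0.799, -0.098, -0.029, 0.191]
[0.075, 50.0, -0.01] [-1.724, 1.156, -1.049, -0.129, -0.039, 0.253]
[0.075, 54.0, -0.01] [-2.124, 1.364, -1.314, -0.159, -0.049, 0.314]
3.2333 0.0006006158378411913 [0.12 0.37 1.73 0.17 0.58 2.23] [-0.8 -0.1 -1.4]
centre [479.55979264 316.52303619] hub front [509.28752958 348.15964793]
0 [287. 202.] 30 [245. 325.] 60 [274. 417.] 90 [345. 465.] 120 [432. 472.] 150 [521. 446.] 180 [603. 390.] 210 [667. 310.] 240 [694. 211.] 270 [662. 116.] 300 [557.  64.] 330 [408.  96.]
```

View pics/w2.png

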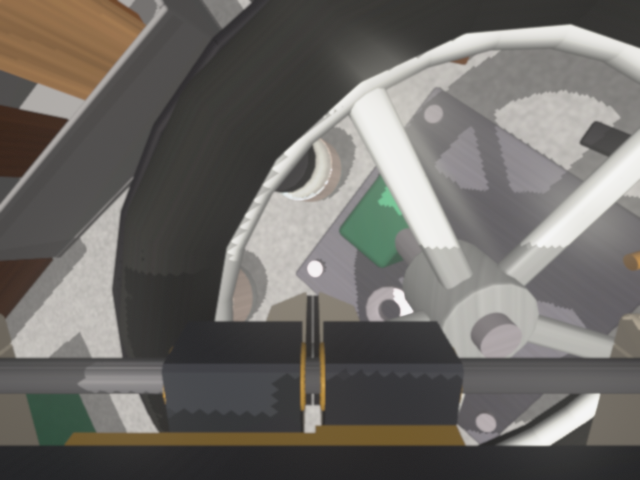

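The picture shows the finger in the gap. The spoke behind it runs from (373,100) to (455,270), and the hub is at (500,333). The driven spoke is hidden under the gripper. I'll go on sweeping.

Call:
{"name": "step_arm", "arguments": {"commands": [[0,-0.6,0.3,-0.3,-0.04,-0.01,0.065],[0,-0.95,0.6,-0.5,-0.07,-0.02,0.13],[0,-1.3,0.9,-0.8,-0.1,-0.03,0.19],[0,-1.7,1.15,-1.0,-0.13,-0.04,0.25],[0,-2.1,1.35,-1.3,-0.16,-0.05,0.315]]}}

```text
time: 3.7
tool_pos: [0.5938, 0.1944, 0.1709]
tool_rot: [-2.849, -0.391, -0.356]
contact_force: [3.7, -2.0, 3.8]
opening: 0.0006
grip_force: 3.0
```

```bash
python3 go.py .075 54 -.01 .075 58 -.01  .075 62 -.01 .075 66 -.01  .075 70 -.01  .075 74 -.01
```

```text
[0.075, 54.0, -0.01] [-0.033, -0.023, -0.021, 0.001, 0.006, -0.003]
[0.075, 58.0, -0.01] [-0.44, 0.153, -0.3, -0.029, -0.004, 0.058]
[0.075, 62.0, -0.01] [-0.851, 0.294, -0.591, -0.06, -0.014, 0.119]
[0.075, 66.0, -0.01] [-1.265, 0.4, -0.894, -0.09, -0.024, 0.18]
[0.075, 70.0, -0.01] [-1.679, 0.472, -1.206, -0.12, -0.033, 0.241]
[0.075, 74.0, -0.01] [-2.092, 0.507, -1.526, -0.15, -0.043, 0.302]
3.7 0.0005661854504779881 [0.16 0.36 1.79 0.14 0.52 1.92] [ 3.7 -2.   3.8]
```

Call:
{"name": "step_arm", "arguments": {"commands": [[0,-0.4,0.15,-0.3,-0.03,0,0.06],[0,-0.85,0.3,-0.6,-0.06,-0.01,0.12],[0,-1.25,0.4,-0.9,-0.09,-0.02,0.18],[0,-1.7,0.45,-1.2,-0.12,-0.03,0.24],[0,-2.1,0.5,-1.5,-0.15,-0.04,0.3]]}}

```text
time: 4.12
tool_pos: [0.5729, 0.1994, 0.1558]
tool_rot: [-3.005, -0.457, 0.007]
contact_force: [4.4, -2.2, 3.5]
opening: 0.0008
grip_force: 2.7
```

```bash
python3 go.py .075 74 -.01 .075 78 -.01  .075 82 -.01 .075 86 -.01  .075 90 -.01  .075 94 -.01
```

```text
[0.075, 74.0, -0.01] [-0.004, 0.004, -0.02, 0.002, -0.002, 0.003]
[0.075, 78.0, -0.01] [-0.413, 0.004, -0.347, -0.028, -0.012, 0.064]
[0.075, 82.0, -0.01] [-0.817, -0.032, -0.678, -0.058, -0.022, 0.125]
[0.075, 86.0, -0.01] [-1.213, -0.103, -1.013, -0.087, -0.031, 0.185]
[0.075, 90.0, -0.01] [-1.6, -0.21, -1.349, -0.117, -0.041, 0.246]
[0.075, 94.0, -0.01] [-1.975, -0.352, -1.686, -0.147, -0.05, 0.306]
4.1167 0.0007941988366968627 [0.18 0.35 1.84 0.13 0.48 1.61] [ 4.4 -2.2  3.5]
```

Call:
{"name": "step_arm", "arguments": {"commands": [[0,-0.4,0,-0.35,-0.03,-0.01,0.065],[0,-0.8,0,-0.7,-0.06,-0.02,0.125],[0,-1.2,-0.1,-1.0,-0.09,-0.03,0.185],[0,-1.6,-0.2,-1.35,-0.12,-0.04,0.245],[0,-2.0,-0.35,-1.7,-0.15,-0.05,0.305]]}}

```text
time: 4.53
tool_pos: [0.5532, 0.196, 0.1393]
tool_rot: [3.1, -0.477, 0.392]
contact_force: [4.2, 0.1, 6.1]
opening: 0.0004
grip_force: 2.9
```

```bash
python3 go.py .075 94 -.01 .075 91 -.01 .075 90 .02 .075 90 .05 .072 12 .05 .072 12 -.01
```

```text
[0.075, 94.0, -0.01] [-0.007, -0.015, -0.029, 0.005, 0.002, 0.003]
[0.075, 91.0, -0.01] [0.273, 0.095, 0.223, 0.027, 0.009, -0.043]
[0.075, 90.0, 0.02] [-1.466, -0.471, 2.605, 0.035, 0.011, -0.058]
[0.075, 90.0, 0.05] [-3.3, -1.068, 4.903, 0.035, 0.011, -0.058]
[0.072, 12.0, 0.05] [3.689, -5.105, 9.432, 0.629, 0.201, -1.262]
[0.072, 12.0, -0.01] [7.357, -3.91, 4.836, 0.629, 0.201, -1.262]
4.5333 0.0004479953007994502 [0.18 0.34 1.92 0.14 0.41 1.25] [4.2 0.1 6.1]
```

Call:
{"name": "step_arm", "arguments": {"commands": [[0,0.3,0.1,0.2,0.03,0.01,-0.04],[0,-1.5,-0.5,2.6,0.035,0.01,-0.06],[0,-3.3,-1.1,4.9,0.035,0.01,-0.06],[0,-3.3,-1.1,4.9,0.035,0.01,-0.06]]}}

```text
time: 4.87
tool_pos: [0.5168, 0.1849, 0.189]
tool_rot: [-3.138, -0.476, 0.31]
contact_force: [0.8, 0.4, 0.6]
opening: 0.0007
grip_force: 0.0
```

```bash
python3 go.py .072 55 .05 .072 12 .05; python3 - <<'E'
from h import *
import cv2
im=read_camera("side");cv2.imwrite("pics/s2.png",cv2.resize(im[190:350,260:420,::-1],(600,600),interpolation=cv2.INTER_CUBIC))
m=camera_model("side");F=frame(.574,.124,.315)
for v in(-80,-75,-70,-65):print(v,[((proj(wp(F,.105,np.radians(v+k)),m)[0]-[260,190])*3.75).round().tolist() for k in (0,36,108,252,324)])
E
```

```text
[0.072, 55.0, 0.05] [3.846, -0.503, 2.588, 0.26, 0.082, -0.529]
[0.072, 12.0, 0.05] [7.331, -3.996, 4.461, 0.59, 0.191, -1.201]
4.8667 0.0006527836463233849 [0.16 0.21 1.94 0.14 0.52 1.32] [0.8 0.4 0.6]
-80 [[241.0, 131.0], [181.0, 123.0], [200.0, 251.0], [430.0, 332.0], [318.0, 180.0]]
-75 [[231.0, 127.0], [176.0, 126.0], [209.0, 264.0], [426.0, 322.0], [308.0, 172.0]]
-70 [[222.0, 124.0], [171.0, 130.0], [220.0, 277.0], [422.0, 312.0], [297.0, 163.0]]
-65 [[213.0, 122.0], [167.0, 135.0], [231.0, 290.0], [417.0, 301.0], [286.0, 155.0]]
```

View pics/s2.png

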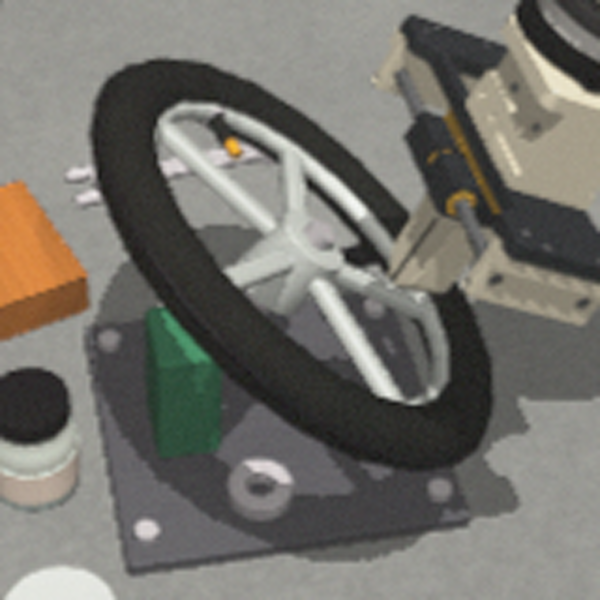

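The valve now stands at about (217,120), which is roughly -66°, and the bench things have not moved. For the second stroke I'll go behind the next spoke.

Call:
{"name": "step_arm", "arguments": {"commands": [[0,1.0,0,1.0,0.06,0.02,-0.12],[0,2,-0.1,2.0,0.12,0.04,-0.24],[0,3,-0.3,2.5,0.18,0.06,-0.36],[0,3.5,-0.4,2.7,0.24,0.08,-0.48],[0,3.8,-0.5,2.7,0.26,0.08,-0.53]]}}

```text
time: 5.33
tool_pos: [0.5574, 0.1802, 0.2125]
tool_rot: [-2.853, -0.387, -0.349]
contact_force: [-0.5, -0.3, 0.1]
opening: 0.0003
grip_force: 0.0
```

```bash
python3 go.py .072 8 .05 
```

```text
[0.072, 8.0, 0.05] [3.484, -3.969, 2.162, 0.358, 0.117, -0.729]
5.3333 0.0002896560346608355 [0.14 0.24 1.82 0.14 0.61 1.9 ] [-0.5 -0.3  0.1]
```

Call:
{"name": "step_arm", "arguments": {"commands": [[0,1.2,-0.5,0.7,0.05,0.02,-0.1],[0,2,-1.5,1.3,0.1,0.04,-0.21],[0,2.7,-2.5,1.7,0.15,0.05,-0.32],[0,3.2,-3.3,2,0.2,0.07,-0.42],[0,3.5,-3.9,2.2,0.25,0.085,-0.52]]}}

```text
time: 5.75
tool_pos: [0.5919, 0.1408, 0.2339]
tool_rot: [-2.699, -0.172, -0.914]
contact_force: [-0.5, -0.3, 0.7]
opening: 0.0
grip_force: 0.0
```

Call:
{"name": "step_arm", "arguments": {"commands": [[0,0,0,0,0.05,0.015,-0.1],[0,0,0,0,0.1,0.03,-0.2],[0,0,0,0,0.1,0.03,-0.2]]}}

```text
time: 6.0
tool_pos: [0.5911, 0.1412, 0.2334]
tool_rot: [-2.672, -0.071, -1.116]
contact_force: [0.5, -0.0, 0.2]
opening: 0.0008
grip_force: 0.0
```

```bash
python3 go.py .072 8 .05 .074 8 .02 .075 8 -.01
```

```text
[0.072, 8.0, 0.05] [0.111, -0.073, 0.077, 0.007, -0.002, -0.012]
[0.074, 8.0, 0.02] [2.081, 0.598, -2.094, 0.007, -0.002, -0.012]
[0.075, 8.0, -0.01] [3.983, 1.232, -4.328, 0.007, -0.002, -0.012]
6.0 0.0007774907525844217 [0.04 0.26 1.73 0.19 0.7  2.6 ] [ 0.5 -0.   0.2]
```

Call:
{"name": "step_arm", "arguments": {"commands": [[0,1.0,0.3,-1.0,0,0,0],[0,2.1,0.6,-2.1,0,0,0],[0,3.0,0.9,-3.2,0,0,0],[0,4.0,1.2,-4.3,0,0,0],[0,4.0,1.2,-4.3,0,0,0]]}}

```text
time: 6.42
tool_pos: [0.6312, 0.1538, 0.1883]
tool_rot: [-2.676, -0.074, -1.109]
contact_force: [-0.4, 0.9, -0.4]
opening: 0.0005
grip_force: 0.0
```

```bash
python3 go.py .075 8 -.01 .075 12 -.01 .075 16 -.01 .075 20 -.01 .075 24 -.01 .075 28 -.01
```

```text
[0.075, 8.0, -0.01] [-0.024, -0.021, 0.176, 0.011, -0.004, -0.019]
[0.075, 12.0, -0.01] [-0.249, 0.447, 0.117, -0.02, -0.014, 0.044]
[0.075, 16.0, -0.01] [-0.499, 0.9, 0.036, -0.051, -0.024, 0.108]
[0.075, 20.0, -0.01] [-0.771, 1.335, -0.068, -0.082, -0.034, 0.171]
[0.075, 24.0, -0.01] [-1.064, 1.75, -0.194, -0.113, -0.044, 0.234]
[0.075, 28.0, -0.01] [-1.377, 2.143, -0.342, -0.144, -0.054, 0.297]
6.4167 0.00048754350405745664 [0.07 0.38 1.69 0.19 0.63 2.6 ] [-0.4  0.9 -0.4]
```

Call:
{"name": "step_arm", "arguments": {"commands": [[0,-0.25,0.45,0.1,-0.02,-0.01,0.045],[0,-0.5,0.9,0,-0.05,-0.02,0.11],[0,-0.8,1.35,-0.1,-0.08,-0.03,0.17],[0,-1.05,1.75,-0.2,-0.11,-0.04,0.235],[0,-1.4,2.15,-0.35,-0.14,-0.05,0.3]]}}

```text
time: 6.83
tool_pos: [0.6178, 0.1748, 0.1889]
tool_rot: [-2.711, -0.221, -0.8]
contact_force: [4.7, -4.5, -0.4]
opening: 0.0006
grip_force: 2.4
```

```bash
python3 go.py .075 28 -.01 .075 32 -.01 .075 36 -.01 .075 40 -.01 .075 44 -.01 .075 48 -.01
```

```text
[0.075, 28.0, -0.01] [-0.038, 0.036, -0.394, -0.002, 0.002, -0.006]
[0.075, 32.0, -0.01] [-0.369, 0.405, -0.563, -0.033, -0.009, 0.057]
[0.075, 36.0, -0.01] [-0.716, 0.748, -0.751, -0.064, -0.019, 0.119]
[0.075, 40.0, -0.01] [-1.079, 1.064, -0.958, -0.095, -0.029, 0.182]
[0.075, 44.0, -0.01] [-1.455, 1.351, -1.183, -0.126, -0.039, 0.244]
[0.075, 48.0, -0.01] [-1.842, 1.607, -1.425, -0.156, -0.049, 0.306]
6.8333 0.0005508303519565727 [0.11 0.36 1.71 0.18 0.6  2.31] [ 4.7 -4.5 -0.4]
```

Contact has been made, at about 6.5 N. I'll carry on.

Call:
{"name": "step_arm", "arguments": {"commands": [[0,-0.4,0.4,-0.4,-0.03,-0.01,0.06],[0,-0.7,0.75,-0.7,-0.06,-0.02,0.12],[0,-1.1,1.05,-0.95,-0.095,-0.03,0.18],[0,-1.45,1.35,-1.2,-0.125,-0.04,0.245],[0,-1.85,1.6,-1.4,-0.155,-0.05,0.305]]}}

```text
time: 7.25
tool_pos: [0.6008, 0.191, 0.1766]
tool_rot: [-2.808, -0.357, -0.468]
contact_force: [5.8, -1.2, 2.5]
opening: 0.0007
grip_force: 2.9
```

```bash
python3 go.py .075 48 -.01 .075 52 -.01 .075 56 -.01 .075 60 -.01 .075 64 -.01 .075 68 -.01
```

```text
[0.075, 48.0, -0.01] [-0.136, -0.009, -0.204, -0.002, 0.005, 0.001]
[0.075, 52.0, -0.01] [-0.533, 0.216, -0.461, -0.032, -0.005, 0.063]
[0.075, 56.0, -0.01] [-0.937, 0.408, -0.734, -0.063, -0.015, 0.124]
[0.075, 60.0, -0.01] [-1.346, 0.566, -1.019, -0.093, -0.025, 0.186]
[0.075, 64.0, -0.01] [-1.759, 0.69, -1.316, -0.123, -0.035, 0.247]
[0.075, 68.0, -0.01] [-2.173, 0.779, -1.624, -0.153, -0.044, 0.308]
7.25 0.0006567409573371985 [0.15 0.36 1.76 0.15 0.55 2.02] [ 5.8 -1.2  2.5]
```

Call:
{"name": "step_arm", "arguments": {"commands": [[0,-0.5,0.2,-0.45,-0.03,-0.005,0.06],[0,-0.95,0.4,-0.75,-0.06,-0.015,0.125],[0,-1.35,0.55,-1.0,-0.09,-0.025,0.185],[0,-1.75,0.7,-1.3,-0.12,-0.035,0.245],[0,-2.15,0.8,-1.6,-0.15,-0.045,0.305]]}}

```text
time: 7.67
tool_pos: [0.5794, 0.199, 0.1608]
tool_rot: [-2.952, -0.443, -0.107]
contact_force: [3.9, -1.7, 5.1]
opening: 0.0004
grip_force: 2.8
```

```bash
python3 go.py .075 68 -.01 .075 72 -.01 .075 75 -.01 .075 78 -.01 .075 80 -.01
```

```text
[0.075, 68.0, -0.01] [-0.035, -0.026, -0.035, -0.002, 0.001, 0.004]
[0.075, 72.0, -0.01] [-0.448, 0.028, -0.351, -0.032, -0.009, 0.064]
[0.075, 75.0, -0.01] [-0.757, 0.044, -0.593, -0.054, -0.016, 0.11]
[0.075, 78.0, -0.01] [-1.064, 0.041, -0.839, -0.077, -0.023, 0.155]
[0.075, 80.0, -0.01] [-1.266, 0.027, -1.004, -0.092, -0.028, 0.186]
7.6667 0.00037415783991341753 [0.17 0.35 1.83 0.14 0.49 1.7 ] [ 3.9 -1.7  5.1]
```

Call:
{"name": "step_arm", "arguments": {"commands": [[0,-0.45,0,-0.35,-0.03,-0.01,0.065],[0,-0.75,0.05,-0.6,-0.055,-0.015,0.11],[0,-1.05,0.05,-0.85,-0.08,-0.02,0.155],[0,-1.25,0,-1.0,-0.09,-0.03,0.185]]}}

```text
time: 8.0
tool_pos: [0.5668, 0.1994, 0.1507]
tool_rot: [-3.053, -0.472, 0.121]
contact_force: [3.0, 0.2, 5.5]
opening: 0.0006
grip_force: 2.9
```

```bash
python3 go.py .075 80 -.01 .075 84 -.01; python3 - <<'E'
from h import *
import cv2
a=read_camera("side")[190:350,260:420,::-1]
w=read_camera("wrist")[:,:,::-1]
m=camera_model("side");F=frame(.574,.124,.315)
A=cv2.resize(a,(400,400),interpolation=cv2.INTER_CUBIC)
cv2.imwrite("pics/s3.png",np.hstack([A,cv2.resize(w,(400,300))[:,:].copy() if 0 else cv2.copyMakeBorder(cv2.resize(w,(400,300)),0,100,0,0,cv2.BORDER_CONSTANT)]))
for v in(-20,-10,-5,0,5):print(v,[((proj(wp(F,.105,np.radians(v+k)),m)[0]-[260,190])*2.5).round().tolist() for k in (0,36,324,252,180)])
E
```

```text
[0.075, 80.0, -0.01] [-0.012, -0.006, 0.003, -0.001, 0.001, 0.002]
[0.075, 84.0, -0.01] [-0.412, -0.06, -0.331, -0.031, -0.008, 0.062]
8.0 0.0006459153242841806 [0.18 0.35 1.87 0.15 0.45 1.49] [3.  0.2 5.5]
-20 [[109.0, 98.0], [121.0, 147.0], [132.0, 80.0], [229.0, 136.0], [289.0, 236.0]]
-10 [[108.0, 109.0], [131.0, 164.0], [122.0, 81.0], [215.0, 123.0], [287.0, 224.0]]
-5 [[109.0, 115.0], [137.0, 172.0], [119.0, 83.0], [208.0, 117.0], [285.0, 217.0]]
0 [[111.0, 122.0], [144.0, 181.0], [115.0, 86.0], [201.0, 111.0], [283.0, 211.0]]
5 [[113.0, 129.0], [151.0, 190.0], [112.0, 89.0], [193.0, 106.0], [279.0, 204.0]]
```

View pics/s3.png

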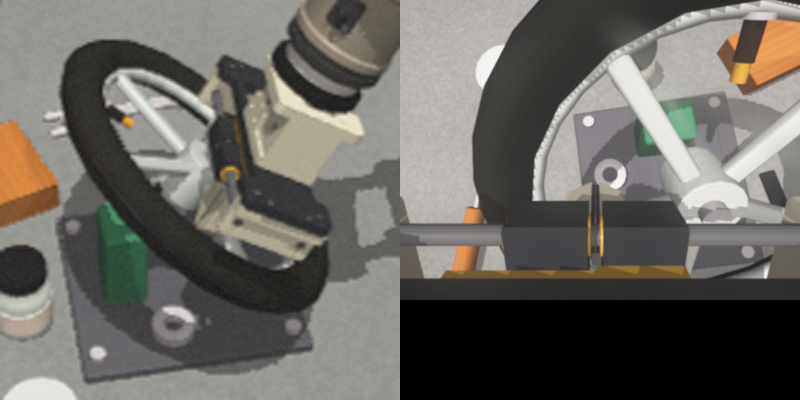

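The valve is at about -10°. Its tip in the wrist picture is at about (544,118) and its root near (573,28), so I can solve for the angle from those.

```bash
python3 - <<'E'
from h import *
m=camera_model("wrist");F=frame(.574,.124,.315)
print('hub',proj(wp(F,0,0,.022),m)[0])
for v in(-15,-12,-9,-6,-3):print(v,proj(np.array([wp(F,.078,np.radians(v)),wp(F,.108,np.radians(v)),wp(F,.106,np.radians(v+36))]),m).round().tolist())
E
python3 go.py .075 82 -.01 .075 84 -.01 .075 85 -.01
```

```text
hub [510.00365664 361.93933548]
-15 [[559.0, 141.0], [601.0, 39.0], [376.0, 100.0]]
-12 [[547.0, 141.0], [582.0, 38.0], [361.0, 110.0]]
-9 [[535.0, 141.0], [563.0, 37.0], [345.0, 121.0]]
-6 [[523.0, 141.0], [544.0, 38.0], [331.0, 132.0]]
-3 [[510.0, 142.0], [524.0, 40.0], [318.0, 144.0]]
[0.075, 82.0, -0.01] [-0.13, -0.004, -0.088, -0.017, -0.006, 0.034]
[0.075, 84.0, -0.01] [-0.329, -0.035, -0.255, -0.032, -0.011, 0.065]
[0.075, 85.0, -0.01] [-0.427, -0.054, -0.339, -0.039, -0.013, 0.08]
8.1 0.0006503938702808565 [0.18 0.35 1.87 0.15 0.45 1.49] [2.6 0.3 4.7]
```

```bash
python3 go.py .075 84 -.01 .075 87 -.01 .075 90 -.01
```

```text
[0.075, 84.0, -0.01] [-0.329, -0.035, -0.255, -0.032, -0.011, 0.065]
[0.075, 87.0, -0.01] [-0.623, -0.099, -0.507, -0.054, -0.018, 0.11]
[0.075, 90.0, -0.01] [-0.912, -0.182, -0.759, -0.077, -0.025, 0.155]
8.1 0.0006503938702808565 [0.18 0.35 1.87 0.15 0.45 1.49] [2.6 0.3 4.7]
```

Call:
{"name": "step_arm", "arguments": {"commands": [[0,-0.2,0,-0.15,-0.015,-0.005,0.03],[0,-0.4,-0.05,-0.3,-0.03,-0.01,0.065],[0,-0.6,-0.1,-0.5,-0.055,-0.02,0.11],[0,-0.75,-0.15,-0.65,-0.065,-0.02,0.13],[0,-0.9,-0.2,-0.75,-0.075,-0.025,0.155]]}}

```text
time: 8.52
tool_pos: [0.5574, 0.1974, 0.1426]
tool_rot: [-3.14, -0.478, 0.313]
contact_force: [2.5, 1.3, 5.7]
opening: 0.0005
grip_force: 2.8
```

```bash
python3 go.py .075 90 -.01 .075 87 -.01 .075 87 .05 .03 70 .15; cat h.py > /dev/null; python3 - <<'E'
import numpy as np
from h import *
print(observe()["tool_pos"],observe()["tool_rot"])
E
```

```text
[0.075, 90.0, -0.01] [-0.055, -0.008, -0.025, -0.001, -0.0, 0.001]
[0.075, 87.0, -0.01] [0.234, 0.076, 0.227, 0.021, 0.007, -0.044]
[0.075, 87.0, 0.05] [-3.434, -1.12, 4.823, 0.021, 0.007, -0.044]
[0.03, 70.0, 0.15] [-7.639, -7.402, 12.891, 0.148, 0.048, -0.302]
8.5167 0.0005262950532655254 [0.18 0.35 1.9  0.16 0.42 1.31] [2.5 1.3 5.7]
[0.55742672 0.19737928 0.14258954] [-3.14015421 -0.47839223  0.31293017]
```

Call:
{"name": "step_arm", "arguments": {"commands": [[0,0.25,0.1,0.2,0.02,0,-0.04],[0,-1.6,-0.5,2.5,0.02,0,-0.04],[0,-3.4,-1.1,4.8,0.02,0,-0.04],[0,-5.6,-3.5,7.5,0.02,0,-0.04],[0,-7.6,-6.5,10,0.02,0,-0.04]]}}

```text
time: 8.93
tool_pos: [0.4792, 0.1347, 0.2395]
tool_rot: [-3.116, -0.478, 0.264]
contact_force: [0.3, -1.7, 0.3]
opening: 0.0004
grip_force: 0.0
```

```bash
python3 - <<'E'
from plan import *
F=frame(.574,.124,.315)
print(rel(cur(),tgt(F,0,87,.2,0.)).round(3).tolist())
E
```

```text
[-2.743, -5.054, 6.372, 0.071, -0.209, -0.007]
```

Call:
{"name": "step_arm", "arguments": {"commands": [[0,-1,-2,2.5,0.03,-0.1,0],[0,-2.7,-4,5,0.07,-0.2,0],[0,-2.7,-5,6.4,0.07,-0.21,0],[0,-2.7,-5,6.4,0.07,-0.21,0],[0,-2.7,-5,6.4,0.07,-0.21,0]]}}

```text
time: 9.35
tool_pos: [0.4538, 0.0831, 0.3038]
tool_rot: [-3.1, -0.701, 0.249]
contact_force: [0.7, 0.5, 0.6]
opening: 0.0003
grip_force: 0.0
```

```bash
python3 look.py w4; python3 - <<'E'
import cv2
cv2.imwrite("pics/w4c.png",cv2.resize(cv2.imread("pics/w4.png")[0:330,140:500],(648,594),interpolation=cv2.INTER_CUBIC))
E
```

```text
centre [309.03484047 212.13931934] hub front [308.86430398 218.0228026 ]
0 [302.  90.] 30 [242. 111.] 60 [203. 159.] 90 [195. 218.] 120 [218. 270.] 150 [261. 304.] 180 [315. 315.] 210 [367. 299.] 240 [407. 261.] 270 [424. 206.] 300 [410. 148.] 330 [365. 104.]
```

View pics/w4c.png

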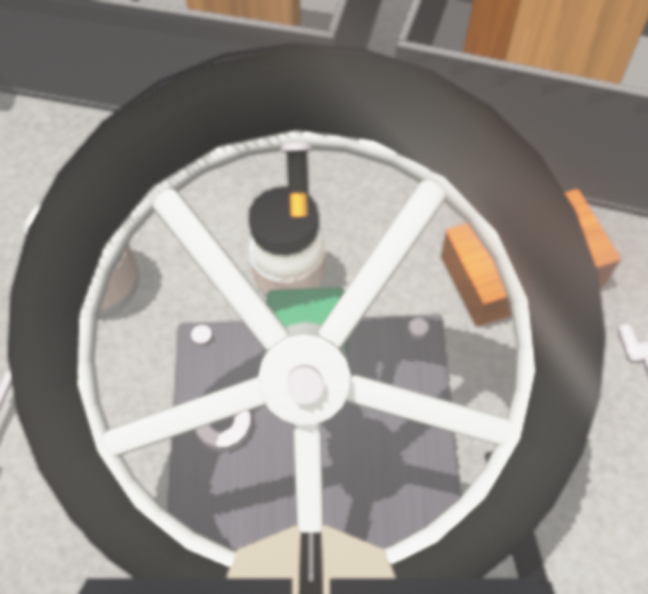

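The valve root is at (305,86) and its tip at (306,118), with the hub at (309,214), so it is very close to twelve o'clock. I'll check the stand's yaw against the level rear edge of the plate, which runs from (239,179.4) to (384.4,175.6).

```bash
python3 - <<'E'
from h import *
m=np.load("pics/w4.npy",allow_pickle=True).item()
sl=lambda d:np.degrees(np.arctan2(d[1],d[0]))
print('obs',sl(np.array([384.4-239,175.6-179.4])))
for yaw in(.29,.30,.315,.33):
    F=frame(.574,.124,yaw);c,s=np.cos(yaw),np.sin(yaw);X=np.array([c,s,0]);Y=np.array([-s,c,0])
    o=F[0]*[1,1,0]+[0,0,.012]
    for xe in(.1,.15):
        p=proj(np.array([o+xe*X+.105*Y,o+xe*X-.105*Y]),m);print(yaw,xe,p.round(1).tolist(),sl(p[1]-p[0]))
# fit x,y,yaw,theta to wrist points
pts=[((305,86),.108,0,0),((306.1,118.5),.078,0,0),((308.9,213.9),0,0,.022)]
# spoke ends (crop/1.8)
for q,k in(((165,192),36),((437,185),324),((105,443),108),((513,436),252)):
    pts.append(((140+q[0]/1.8,q[1]/1.8),.105,k,0))
def res(v,pl=True):
    F=frame(*v[:3]);r=[proj(wp(F,a,v[3]+np.radians(k),h),m)[0]-q for q,a,k,h in pts]
    c,s=np.cos(v[2]),np.sin(v[2]);o=np.array([v[0],v[1],.012])+v[4]*np.array([c,s,0]);Y=np.array([-s,c,0])
    if pl: r+=[proj(o+.105*Y,m)[0]-(238.9,179.4),proj(o-.105*Y,m)[0]-(384.4,175.6)]
    return np.concatenate(r)
f=least_squares(res,[.574,.124,.315,0,.1],x_scale=[.01,.01,.05,.05,.01]);print(f.x,np.degrees(f.x[3]),f.fun.round(1))
E
```

```text
obs -1.4970729845141062
0.29 0.1 [[233.8, 193.7], [391.4, 189.1]] -1.6655797622575217
0.29 0.15 [[235.9, 161.9], [388.2, 157.2]] -1.7754493795842665
0.3 0.1 [[233.0, 194.4], [390.6, 188.4]] -2.168011321710241
0.3 0.15 [[234.8, 162.6], [387.0, 156.6]] -2.2606575706047107
0.315 0.1 [[231.9, 195.5], [389.4, 187.4]] -2.9215285928496924
0.315 0.15 [[233.2, 163.7], [385.3, 155.7]] -2.988340669568015
0.33 0.1 [[230.7, 196.6], [388.1, 186.5]] -3.674927455268217
0.33 0.15 [[231.5, 164.7], [383.5, 154.9]] -3.715906306223225
[ 0.57837797  0.12486233  0.295281   -0.00977429  0.11763191] -0.5600258013501616 [ 0.8 -4.1  0.8  0.8  0.1 -0.5  3.2  6.1 -4.   6.   7.2 -2.5 -8.6 -3.2
 -4.3  0.4  5.4 -1.2]
```

The wheel angle comes out at -0.6° ± 1°, the hand is clear, and nothing loose has moved. I'll hand in.

```bash
python3 -c "
from cell import *
print(hand_in())"
```

```text
the job is handed in; nothing more can be done
None
```

The job is handed in: I turned the wheel about 136° with two gentle spoke pushes (about 7 N at most at the readings), and the valve stem now stands at twelve o'clock to within about 1°, with the hand clear and the other things on the bench, as far as the pictures show them, unmoved.

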